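Unfold the hand generator's crank grip and start cranking

TASK

On the bench stands a hand-crank generator whose black ball-ended crank grip is folded down flat over its crank arm. Unfold the grip until it stands straight up on the end of the arm, then turn the crank clockwise (seen from above) by at least a quarter turn, and let go with the grip still standing up.

Things in the scene. Friction and masses are not known exactly. Their poses are not given: they have to be found in the camera images.
- crank_pin (a point): Centre of the grip's hinge pin at the outer end of the steel crank arm, 107 mm above the table, 80 mm from the crank's vertical axis; goes round with the crank. x points level outward along the arm (the axis is 80 mm back along -x), y is along the pin, z up. Arm: bar 12 mm wide, its top 17 mm below the pin; a steel fork round the pin is 24 mm wide, reaching 12 mm from it.
- grip_hold (a point): Centre of the ball at the free end of the folding grip, 58 mm from the pin: the place to hold it. Black shank 12 to 15 mm thick ending in a 26 mm ball, which turns freely on a cross pin parallel to the hinge pin: held from both sides along y, it lets the grip swing. Folded, the ball is 22 mm from the crank's axis, its underside 29 mm above the box. x runs along the grip from ball to pin.
- grip (a joint): Angle of the grip about its pin, rad: 0 folded flat inward over the arm (starts at 0 to 0.25), 1.57 straight up, where it meets a stop. The free end rises and swings outward in the upright plane of the arm. Stiff hinge (about 0.05 N m): it stays where it is left.
- crank (a joint): Angle of the generator's crank, rad: 0 at the start, growing clockwise seen from above; drag 0.1 N m, stays where left; a stop prevents anticlockwise. The upright grip does not spin on its own axis. Generator: fixed beige box 160 x 120 mm, 65 mm high, crank axis at the middle of its top. Not the smaller grey coil winder with a short crank and a fixed upright knob.

How it is judged:
By the outcome, as a careful person would: the job done as asked, in the order asked, and still so for the second after the job is handed in, with the robot touching nothing.
It also fails if it takes over 38 s, if anything falls off the work surface, if the arm or the gripper's body presses on something with over 40 N, if the wrist force passes 120 N, or if a joint passes its speed limit or range.

ROBOT

A 6-joint arm with a two-finger parallel gripper is mounted at the origin on the work surface. World frame = base frame: x ahead of the robot, y to its left, z up, the work surface at z = 0. Lengths are in mm, angles in degrees, forces in N, time in s.
With the tool pointing down it reaches from about 275 to 850 mm from the base axis. Payload 5.2 kg.
Tool frame: the origin (TCP) lies midway between the tips of the shut fingers; the grasp point (between the pads) lies 19 mm behind it; z points along the fingers, y is the line along which they close (so a half turn about z gives the same grasp; the last joint's range is limited). The gripper opens to 85 mm and grips with 20 to 120 N. Pads are 22 mm wide; open, the fingers measure 114 mm over their backs; the gripper's body (76 mm by 85 mm) begins 54 mm behind the grasp point. The pads swing forward as they close: fully open they stand 13 mm farther back than shut.
Start: joints at [-81.349, 14.817, 87.949, -0, 77.235, -11.62], TCP at [190.577, -515.932, 231.31] pointing down, gripper open.
Joint ranges: [-179.93, 179.93], [-52.35, 119.4], [10.71, 147.94], [-69.91, 249.91], [12.55, 155.21], [-178.61, 178.61]. Speed limits (degrees/s): [147.25, 147.25, 180, 180, 180, 180].

INTERFACE

Orientations are given as [roll, pitch, yaw] about the fixed x, y, z axes, in that order (R = Rz(yaw) Ry(pitch) Rx(roll)).
In Python, from rig import arm, viewer gives the robot as it stands.
- The arm moves only by the tool drive_tool, never from a script. Its arguments are lists of equal length, an entry for each row: "hand": the opening, from 0 (shut) to 1 (fully open); "linear": the shift along the tool's x, y, z in mm, a list of three; "spin": the turn about the tool's z in rad. In form: {"hand": [hand, ...], "linear": [[tx, ty, tz], ...], "spin": [spin, ...]}. A call has 1 to 10 rows; each row shifts and turns the commanded pose from where the row before left it, along the tool's axes as they then stand; what a row does not reach is not made up. A row lasts 1/8 s, in which the tool goes at most 62.5 mm and 10.7 degrees, less where a joint would pass 70% of its speed; a pose out of reach is approached as far as the arm can. A call with a gripper value outside its range is refused whole. The fingers move at their own pace and stop on an object; "grip_force" is the grip in N (left out, the last holds). Time passes only in rows, so rows that do not move let the fingers close. It gives the time, the measured TCP pose, the force, the opening and the grip force at its end, in the units of the state.
- arm.get_obs(): the state, without advancing time (a new reading comes with each control period).
- viewer.read_camera(name): name is "side" or "top" or "wrist"; returns the picture (400x640x3 uint8, red, green, blue); there is no depth.
- viewer.calibration(name): a dict with "K" (3x3 intrinsics, pixels), "k1" (the pictures are not rectified: a ray, as slopes to the right and down, at radius r is drawn at 1 + k1 r^2 times it, then the intrinsics apply), "cam_to_world" (4x4, takes a point from camera to world coordinates). Camera axes: x right, y down, z forward; pixel columns grow to the right and rows downward; lengths in mm; the calibration is good to about 2 mm. A picture is of the moment at which its call begins: read the wrist's pose just before it. calibration takes no time and is no camera call; for the wrist camera it gives the pose at the moment of the call.
- arm.close_job(): hands the job in; it is judged then, once.
The state is a dict: "time": time; "joints": joint angles; "dq": joint speeds; "tau": joint torques, N m; "ee_pos": TCP position; "tool_rot": TCP orientation; "force": force on the tool from outside, world axes, zero at the start; "moment": the same for the moment, N m; "grip_width": finger opening in mm; "finger_force": force on a finger pad.
Only numpy, scipy, OpenCV 4.12 (cv2) and the standard library are available. Lean on these libraries where they do the work, as an engineer would, in place of code of your own. Each camera call takes 0.05 s, during which the arm holds its last target. There are 200 camera calls.

## Working session

There is one attempt and no reset: what is moved stays moved. The work goes in short steps, Python scripts to look and compute and a tool call to move; the robot and the scene stay as the last step left them, time stands still between calls to the robot, and variables do not carry over. Pictures are saved under pics/ and viewed, at most 10 in all, crops included, and the job is handed in when it is done.

Besides the shell and the picture viewer there is one more tool, called after "Request:" in YAML: its name, and indented under it one key for each argument. drive_tool: Moves the arm, as the interface text tells. Its arguments: {"type":"object","properties":{"hand":{"type":"array","items":{"type":"number"}},"linear":{"type":"array","items":{"type":"array","items":{"type":"number"}}},"spin":{"type":"array","items":{"type":"number"}},"grip_force":{"type":"number"}},"required":["hand","linear","spin"]}

```bash
mkdir -p pics; ls
python3 - <<'E'
from rig import arm, viewer
import cv2,json
o=arm.get_obs()
print(o['time'],o['ee_pos'],o['tool_rot'],o['grip_width'])
for n in ['side','top']:
    cv2.imwrite(f'pics/{n}0.png',viewer.read_camera(n)[:,:,::-1])
    c=viewer.calibration(n);print(n,c)
E
```

```text
pics
0.0 [ 190.48141536 -515.39383629  230.45634811] [-1.79896582e+02 -2.12228988e-02  2.02691586e+01] 85.36963500618427
side {'K': array([[386.37571503,   0.        , 319.20642781],
       [  0.        , 386.37571503, 195.59053407],
       [  0.        ,   0.        ,   1.        ]]), 'k1': -0.0724754385654118, 'cam_to_world': array([[-8.92371546e-01, -3.46769286e-01,  2.88832281e-01,
         3.83344633e+02],
       [-4.51013389e-01,  7.08103465e-01, -5.43301395e-01,
         3.56644959e+02],
       [-1.61229023e-02, -6.15093932e-01, -7.88288974e-01,
         6.12188957e+02],
       [ 0.00000000e+00,  0.00000000e+00,  0.00000000e+00,
         1.00000000e+00]])}
top {'K': array([[461.61626673,   0.        , 318.66862528],
       [  0.        , 461.61626673, 194.25481374],
       [  0.        ,   0.        ,   1.        ]]), 'k1': -0.1381215662318057, 'cam_to_world': array([[-1.70970950e-02, -9.96390449e-01,  8.31490400e-02,
         5.14423740e+02],
       [-9.99852137e-01,  1.68846295e-02, -3.25780562e-03,
         1.10058895e+01],
       [ 1.84210567e-03, -8.31924444e-02, -9.96531798e-01,
         1.01636217e+03],
       [ 0.00000000e+00,  0.00000000e+00,  0.00000000e+00,
         1.00000000e+00]])}
```

View pics/top0.png

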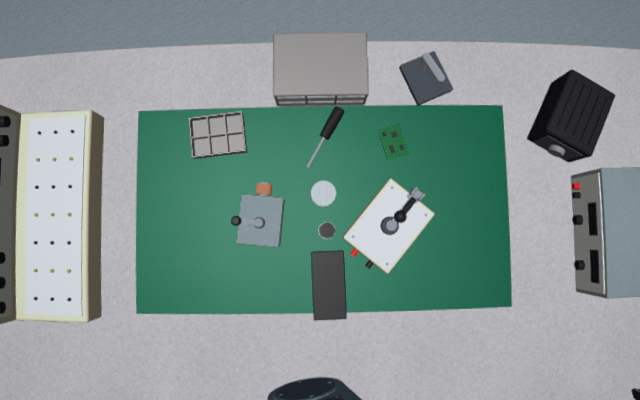

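View pics/side0.png

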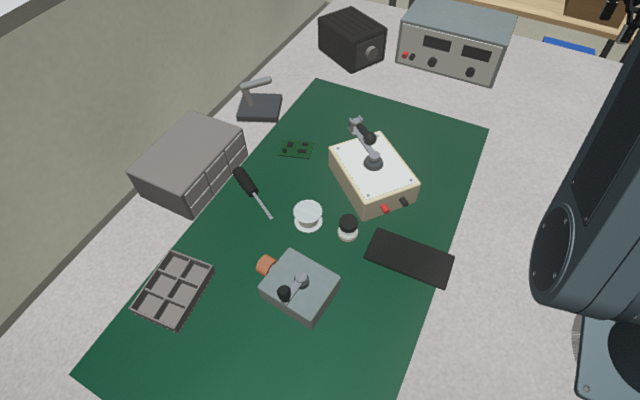

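The top view shows the beige generator at about (389,226), the hub at (390,226), the ball near (400,216) and the fork near (417,194). In the side view the generator is at about (373,170) with the fork at (356,122). The coil winder is at left in the top view, at (260,220).

```bash
cat > h.py <<'E'
import numpy as np,cv2
from rig import arm,viewer
def ray(c,u,v):
    K=c['K'];p=cv2.undistortPoints(np.array([[[u,v]]],float),K,np.array([c['k1'],0,0,0,0.]))[0,0]
    T=c['cam_to_world'];return T[:3,3],T[:3,:3]@np.array([p[0],p[1],1])
def plane(c,u,v,z):
    o,d=ray(c,u,v);return o+d*(z-o[2])/d[2]
def tri(c1,p1,c2,p2):
    o1,d1=ray(c1,*p1);o2,d2=ray(c2,*p2)
    s=np.linalg.lstsq(np.c_[d1,-d2],o2-o1,rcond=None)[0]
    a,b=o1+s[0]*d1,o2+s[1]*d2
    return (a+b)/2,np.linalg.norm(a-b)
E
python3 - <<'E'
from h import *
t=cv2.imread('pics/top0.png');s=cv2.imread('pics/side0.png')
a=cv2.resize(t[175:280,340:440],None,fx=4,fy=4,interpolation=cv2.INTER_CUBIC)
b=cv2.resize(s[110:215,325:425],None,fx=4,fy=4,interpolation=cv2.INTER_CUBIC)
cv2.imwrite('pics/c.png',np.hstack([a,b]))
c=viewer.calibration('top')
print(plane(c,390,226,90),plane(c,400,216,107),plane(c,417,194,107))
# box top corners rough
m=(t[175:280,340:440].min(2)>170).astype(np.uint8)
ct=max(cv2.findContours(m,0,2)[0],key=cv2.contourArea)
r=cv2.minAreaRect(ct);print(r);print(plane(c,r[0][0]+340,r[0][1]+175,65))
E
```

```text
[ 525.24168484 -134.34036405   90.        ] [ 544.39880368 -152.14821606  107.        ] [ 587.49233115 -187.6585912   107.        ]
((48.87804412841797, 50.40243911743164), (56.53490447998047, 75.43193054199219), 38.65980529785156)
[ 526.81272621 -135.96375072   65.        ]
```

View pics/c.png

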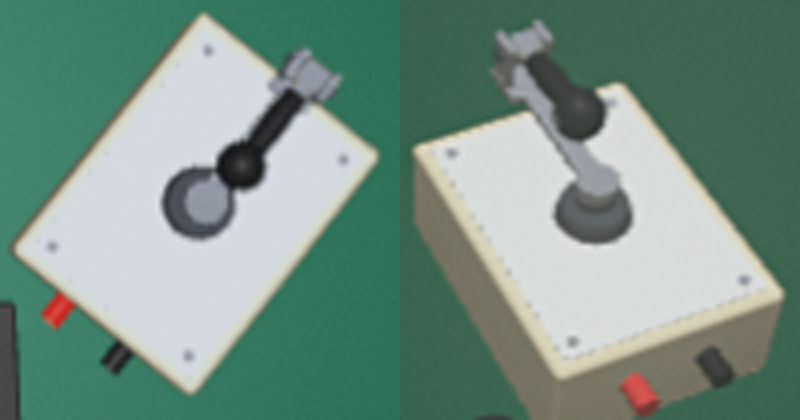

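The enlarged crop shows the ball at top px (399.9,215.9) and side px (369.1,137.6). The fork is at top (416.6,194.1) and side (355.5,122.6). The grip lies nearly flat along the arm.

Run:
```python
from h import *
t=viewer.calibration('top');s=viewer.calibration('side')
B,e=tri(t,(399.9,215.9),s,(369.1,137.6));print('ball',B,e)
F,e=tri(t,(416.6,194.1),s,(355.5,122.6));print('fork',F,e)
C=plane(t,388.6,225.2,65);print('axis',C)
d=F-C;print(np.hypot(*d[:2]),np.degrees(np.arctan2(d[1],d[0])),np.hypot(*(F-B)[:2]))
o=arm.get_obs();print(o['joints'],o['time'])
psi=np.radians(o['tool_rot'][2]);
for phi in(np.degrees(np.arctan2(d[1],d[0])),):
  D=B[:2]-o['ee_pos'][:2]
  print('tool xy shift',D@[np.cos(psi),np.sin(psi)],D@[np.sin(psi),-np.cos(psi)],'spin',psi-np.radians(phi))
```

```text
ball [ 544.65996573 -150.93788913  112.21521447] 0.4928723438030793
fork [ 587.68702273 -187.613337    103.3198755 ] 0.18329878805875108
axis [ 527.24178286 -135.39706383   65.        ]
79.87594260395315 -40.82244853828195 56.53685621098602
[-8.13474787e+01  1.48532601e+01  8.80045619e+01 -2.69041408e-04
  7.72351764e+01 -1.16187308e+01] 0.1
tool xy shift 458.50320068871724 -219.23028344114402 spin 1.0662870138805955
```

Request:
drive_tool:
  hand: [1,1,1,1,1,1,1,1,1,1]
  linear:
    - [46,-22,0]
    - [46,-22,0]
    - [46,-22,0]
    - [46,-22,0]
    - [46,-22,0]
    - [46,-22,0]
    - [46,-22,0]
    - [46,-22,0]
    - [46,-22,0]
    - [44,-21,0]
  spin: [0,0,0,0,0,0,0,0,0,0]

```text
time: 1.35
ee_pos: [545.2, -150.3, 230.9]
tool_rot: [-180.0, 0.0, 20.3]
force: [-0.4, -0.9, 0.1]
grip_width: 85.3
finger_force: 0.0
```

Request:
drive_tool:
  hand: [1,1,1,1,1,1,1,1,1,1]
  linear:
    - [0,0,0]
    - [0,0,0]
    - [0,0,0]
    - [0,0,0]
    - [0,0,0]
    - [0,0,0]
    - [0,0,0]
    - [0,0,0]
    - [0,0,0]
    - [0,0,0]
  spin: [-0.18,-0.18,-0.18,-0.18,-0.18,-0.18,-0.18,-0.18,-0.18,-0.18]

```text
time: 2.6
ee_pos: [544.0, -151.7, 230.8]
tool_rot: [-180.0, -0.1, 123.7]
force: [-0.8, 0.0, -0.7]
grip_width: 85.5
finger_force: 0.0
```

Request:
drive_tool:
  hand: [1,1,1,1]
  linear:
    - [0,0,10]
    - [0,0,15]
    - [0,0,15]
    - [0,0,0]
  spin: [-0.14,-0.14,0,0]

```text
time: 3.1
ee_pos: [543.3, -151.3, 189.6]
tool_rot: [-180.0, -0.2, 139.3]
force: [-0.3, 0.1, 0.6]
grip_width: 85.6
finger_force: 0.0
```

Run:
```python
from h import *
o=arm.get_obs();c=viewer.calibration('wrist');im=viewer.read_camera('wrist')
print(o['time'],o['ee_pos'],o['tool_rot'],o['joints']);cv2.imwrite('pics/w1.png',im[:,:,::-1])
np.save('w1.npy',c['cam_to_world']);print(c['K'][0],c['k1'],c['cam_to_world'][:3,3])
```

```text
3.1 [ 543.33595766 -151.34343058  189.60819184] [-179.95123936   -0.19813916  139.29184756] [-2.68941361e+01  1.81346430e+01  8.94044611e+01 -4.24219300e-05
  7.26649467e+01 -7.61860553e+01]
[304.59304183   0.         314.94891436] -0.01929272469893028 [ 484.84104582 -103.16913003  332.20479967]
```

View pics/w1.png

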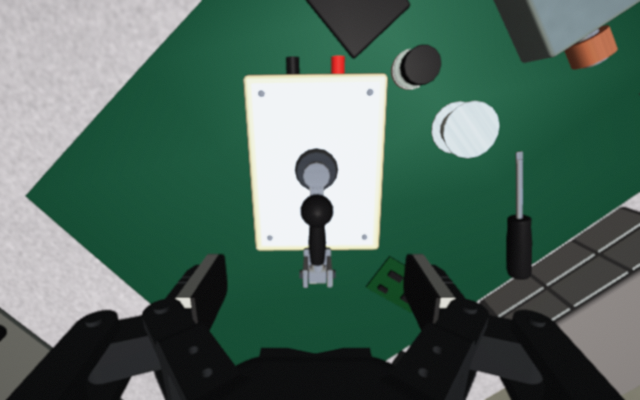

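The wrist view shows the ball at (316.5,210.5), the fork at (317.5,264) and the hub at (316,172). All three lie on the midline between the fingers, so the tool is aligned with the arm.

Run:
```python
from h import *
c=viewer.calibration('wrist');c['cam_to_world']=np.load('w1.npy')
t=viewer.calibration('top')
B=tri(c,(316.5,210.5),t,(399.9,215.9));print(B)
Bp=plane(c,316.5,210.5,111);print(Bp,plane(c,317.5,262,107))
C=plane(c,316,164,65)
print(C)
cs=[(245,75),(386,74),(378,248),(257,250)]
P=np.array([plane(c,*p,65) for p in cs]);print(P.mean(0), 'ang',[np.degrees(np.arctan2(*(P[i]-P[j])[1::-1])) for i,j in((3,0),(2,1))])
o=arm.get_obs();psi=np.radians(o['tool_rot'][2])
for q in(Bp,B[0]):
  D=(q-o['ee_pos'])[:2];print(D@[np.cos(psi),np.sin(psi)],D@[np.sin(psi),-np.cos(psi)])
```

```text
(array([ 544.59374768, -152.91811028,  104.5268516 ]), np.float64(1.0410035392234729))
[ 542.82804569 -152.01293088  111.        ] [ 578.48638039 -181.48613033  107.        ]
[ 521.58181781 -134.19408914   65.        ]
[ 525.2235552  -136.71699422   65.        ] ang [np.float64(-40.25697041625674), np.float64(-39.69167003830449)]
0.5802163231236483 -1.0080808765302456
-1.3488450206731093 -0.5435643859212197
```

Request:
drive_tool:
  hand: [1,1,1,1,1,1,1,1]
  linear:
    - [0,-0.8,12]
    - [0,0,15]
    - [0,0,15]
    - [0,0,15]
    - [0,0,15]
    - [0,0,14]
    - [0,0,12]
    - [0,0,0]
  spin: [0,0,0,0,0,0,0,0]

```text
time: 4.15
ee_pos: [543.2, -152.1, 92.1]
tool_rot: [-180.0, -0.1, 139.4]
force: [-0.7, 0.7, 0.5]
grip_width: 85.4
finger_force: 0.0
```

Request:
drive_tool:
  hand: [0,0,0,0,0,0,0,0]
  linear:
    - [0,0,0]
    - [0,0,0]
    - [0,0,0]
    - [0,0,0]
    - [0,0,0]
    - [0,0,0]
    - [0,0,0]
    - [0,0,0]
  spin: [0,0,0,0,0,0,0,0]
  grip_force: 40

```text
time: 5.15
ee_pos: [544.4, -151.9, 93.5]
tool_rot: [179.9, 0.0, 139.4]
force: [3.3, 4.3, -0.3]
grip_width: 23.6
finger_force: 39.1
```

Run:
```python
from h import *
o=arm.get_obs();im=viewer.read_camera('wrist');s=viewer.read_camera('side')
print(o['time'],o['ee_pos'],o['force'],o['grip_width'],o['finger_force'])
a=cv2.resize(s[80:220,300:440],(400,400));b=im[:,120:520]
cv2.imwrite('pics/g.png',np.hstack([a,b])[:,:,::-1])
```

```text
5.15 [ 544.44308971 -151.9130601    93.48700002] [ 3.34745212  4.2892367  -0.34093413] 23.561643529932425 39.14212167263031
```

View pics/g.png

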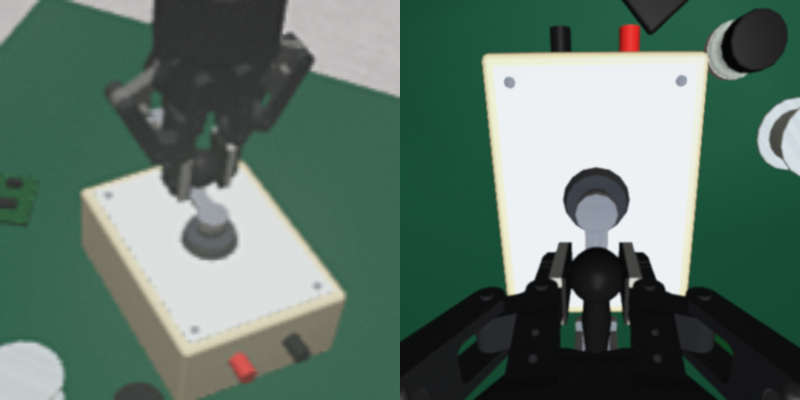

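The ball is centred between the pads: in the right half it is at (597,272), with the fingers on both sides. I'll start the unfolding arc now.

Request:
drive_tool:
  hand: [0,0,0,0,0,0]
  linear:
    - [-1.5,0,-8.4]
    - [-2.7,0,-8.1]
    - [-3.9,0,-7.6]
    - [-4.9,0,-7.0]
    - [-5.9,0,-6.2]
    - [0,0,0]
  spin: [0,0,0,0,0,0]

```text
time: 6.0
ee_pos: [558.5, -163.9, 131.4]
tool_rot: [179.9, -0.0, 139.4]
force: [0.8, 5.7, 4.4]
grip_width: 23.6
finger_force: 39.6
```

Request:
drive_tool:
  hand: [0,0,0,0,0,0]
  linear:
    - [-6.7,0,-5.3]
    - [-7.4,0,-4.2]
    - [-8.0,0,-3.1]
    - [-8.3,0,-1.9]
    - [-8.5,0,-0.6]
    - [0,0,0]
  spin: [0,0,0,0,0,0]

```text
time: 6.75
ee_pos: [588.4, -190.0, 146.7]
tool_rot: [179.9, 0.0, 139.4]
force: [1.1, 4.3, 7.2]
grip_width: 23.9
finger_force: 39.9
```

Run:
```python
from h import *
o=arm.get_obs();im=viewer.read_camera('wrist');s=viewer.read_camera('side')
print(o['time'],o['ee_pos'],o['force'],o['grip_width'],o['finger_force'],o['joints'])
a=cv2.resize(s[60:200,290:430],(400,400),interpolation=cv2.INTER_CUBIC);b=im[:,120:520]
cv2.imwrite('pics/u.png',np.hstack([a,b])[:,:,::-1])
```

```text
6.75 [ 588.38091667 -189.97347431  146.70026577] [1.08315482 4.27252354 7.24743948] 23.939526482576586 39.8939448595047 [-2.82399398e+01  2.53742869e+01  8.48386296e+01  4.13153375e-02
  6.97289526e+01 -7.76848274e+01]
```

View pics/u.png

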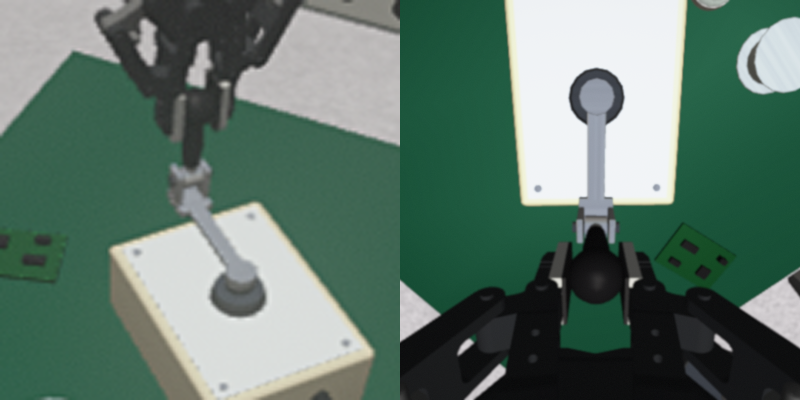

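The grip stands near upright on the fork; the ball is at (597,272) in the right half and still held. I'll nudge it outward to seat it against the stop.

Request:
drive_tool:
  hand: [0,0,0,0]
  linear:
    - [-1.5,0,0]
    - [-1.5,0,0]
    - [-1,0,0]
    - [0,0,0]
  spin: [0,0,0,0]

```text
time: 7.35
ee_pos: [589.0, -190.4, 146.5]
tool_rot: [180.0, -0.3, 139.5]
force: [-6.5, 9.6, 10.9]
grip_width: 23.5
finger_force: 40.1
```

Request:
drive_tool:
  hand: [0,0,0,0,0,0]
  linear:
    - [2.0,-4.05,0]
    - [0.4,-8.1,0]
    - [0.4,-8.1,0]
    - [0.4,-8.1,0]
    - [0.4,-8.1,0]
    - [0.4,-8.1,0]
  spin: [0.05,0.1,0.1,0.1,0.1,0.1]

```text
time: 8.1
ee_pos: [552.3, -214.3, 146.6]
tool_rot: [180.0, -0.1, 107.8]
force: [-0.8, 9.3, 9.3]
grip_width: 23.5
finger_force: 40.0
```

Request:
drive_tool:
  hand: [0,0,0,0,0,0,0]
  linear:
    - [0.4,-8.1,0]
    - [0.4,-8.1,0]
    - [0.4,-8.1,0]
    - [0.4,-8.1,0]
    - [0.4,-8.1,0]
    - [0.4,-8.1,0]
    - [0.4,-8.1,0]
  spin: [0.1,0.1,0.1,0.1,0.1,0.1,0.1]

```text
time: 8.98
ee_pos: [497.7, -212.6, 146.6]
tool_rot: [179.9, -0.1, 67.7]
force: [4.0, 7.9, 6.7]
grip_width: 23.5
finger_force: 39.8
```

Request:
drive_tool:
  hand: [0,0,0,0,0,0,0,0]
  linear:
    - [0.4,-8.1,0]
    - [0.4,-8.1,0]
    - [0.4,-8.1,0]
    - [0.4,-8.1,0]
    - [0.4,-8.1,0]
    - [0.4,-8.1,0]
    - [0.2,-4.05,0]
    - [0,0,0]
  spin: [0.1,0.1,0.1,0.1,0.1,0.1,0.05,0]

```text
time: 9.98
ee_pos: [458.6, -179.8, 146.7]
tool_rot: [179.9, -0.1, 30.6]
force: [2.3, 4.5, 6.8]
grip_width: 23.7
finger_force: 39.8
```

Run:
```python
from h import *
o=arm.get_obs();im=viewer.read_camera('wrist');s=viewer.read_camera('side')
print(o['time'],o['ee_pos'],o['tool_rot'],o['force'],o['grip_width'],o['joints'])
a=cv2.resize(s[60:200,310:450],(400,400),interpolation=cv2.INTER_CUBIC);b=im[:,120:520]
cv2.imwrite('pics/t.png',np.hstack([a,b])[:,:,::-1])
```

```text
9.975 [ 458.57692022 -179.83159485  146.68925124] [ 1.79903988e+02 -7.72446046e-02  3.05877032e+01] [2.31284253 4.50581789 6.77262152] 23.743365894858538 [-3.44337686e+01  1.32879664e+01  1.02727226e+02  3.28326925e-02
  6.38651616e+01  2.49641614e+01]
```

View pics/t.png

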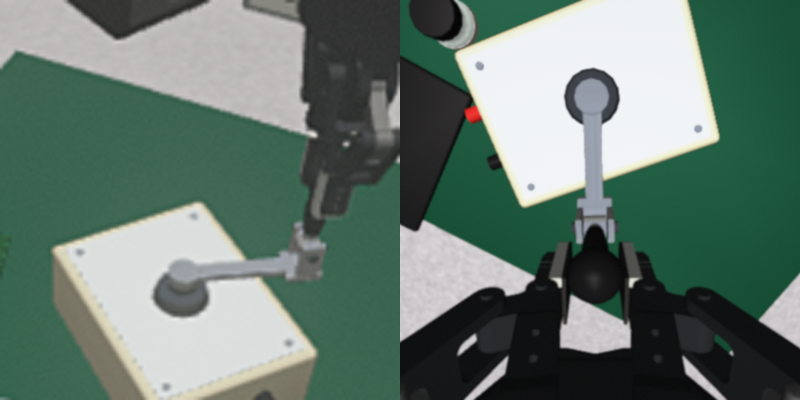

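The crank has turned about 108° with the grip still upright; the arm runs straight to the fork at (597,215) in the right half. I'll re-seat it against the stop, release and retreat.

Request:
drive_tool:
  hand: [0,0,0,0.3,0.6,1,1,1,1,1]
  linear:
    - [-2,0,0]
    - [0,0,0]
    - [1,0,0]
    - [0,0,0]
    - [0,0,0]
    - [0,0,0]
    - [0,0,0]
    - [0,0,0]
    - [0,0,0]
    - [0,0,0]
  spin: [0,0,0,0,0,0,0,0,0,0]

```text
time: 11.32
ee_pos: [457.0, -180.5, 145.7]
tool_rot: [-180.0, 0.0, 30.6]
force: [-0.8, -0.5, -0.3]
grip_width: 85.2
finger_force: 0.0
```

Request:
drive_tool:
  hand: [1,1,1,1,1,1,1,1,1]
  linear:
    - [0,0,-8]
    - [0,0,-15]
    - [0,0,-18]
    - [0,0,-18]
    - [0,0,-18]
    - [0,0,-18]
    - [0,0,-15]
    - [0,0,-8]
    - [0,0,0]
  spin: [0,0,0,0,0,0,0,0,0]

```text
time: 12.45
ee_pos: [457.3, -180.6, 264.3]
tool_rot: [179.9, -0.0, 30.6]
force: [-0.5, -1.0, -0.0]
grip_width: 85.1
finger_force: 0.0
```

Run:
```python
from h import *
o=arm.get_obs();im=viewer.read_camera('wrist');s=viewer.read_camera('side')
print(o['time'],o['ee_pos'],o['force'],o['grip_width'])
a=cv2.resize(s[60:200,310:450],(400,400),interpolation=cv2.INTER_CUBIC);b=im[:,120:520]
cv2.imwrite('pics/r.png',np.hstack([a,b])[:,:,::-1])
```

```text
12.45 [ 457.27258238 -180.56664281  264.30877286] [-0.52772967 -1.04082247 -0.01300515] 85.09035907031407
```

View pics/r.png

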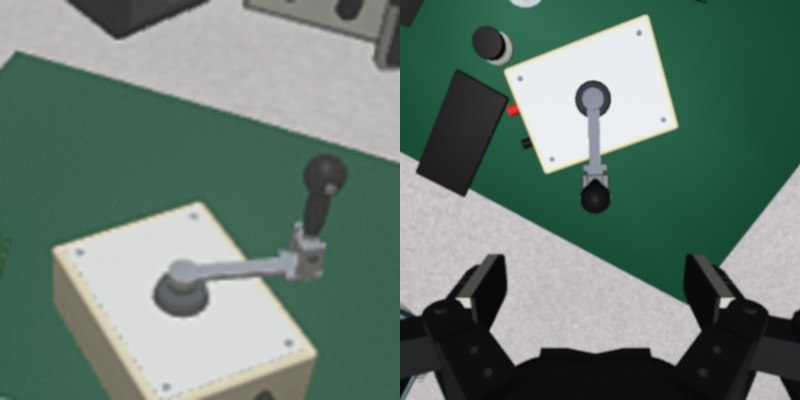

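The grip stands up free of the gripper: ball at (325,174) above the fork at (305,250) in the left half, and at (595,198) in the right half. A quick numeric check on uprightness comes before handing in.

Run:
```python
from h import *
w=viewer.calibration('wrist');s=viewer.calibration('side')
B,e=tri(w,(315,198),s,(423.6,120.7));d=B[:2]-[526,-136]
print(B,e,np.hypot(*d),np.degrees(np.arctan2(d[1],d[0])))
```

```text
[ 458.07243386 -179.39572095  164.70515885] 1.9238783117152958 80.60609678181888 -147.427408200472
```

Ball radius is 80.6 mm at 165 mm height, so the grip is upright. The crank turned from -40.5° to about -148°, roughly 107° clockwise.

```bash
python3 -c "
from rig import arm
print(arm.close_job())"
```

```text
the job is handed in; nothing more can be done
None
```

The job is handed in: the grip is unfolded and standing upright, the crank is turned about 107° clockwise, and the gripper has let go and backed clear, at about 12.5 s of the 38 s allowed.

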